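# Change over the drying rack trays

## Task

On the plaster drying rack, first push the empty tray that was left standing out fully home, then hook a fingertip behind the lip of the tray with the round medallion and draw it all the way out to its stop, so that the cast comes clear of the cover deck. Do not pinch the lips or touch the casts: both must stay lying in place on their trays. Leave the rectangular tile's tray shut and everything else where it is.

Things in the scene. Friction and masses are not known exactly. Their poses are not given: they have to be found in the camera images.
- tray_empty (a joint): slide of the tray with nothing on it, the one left standing part way out, in m: 0 fully home, grows as the tray is drawn out towards the robot side of the rack, 0.12 at its hard stop fully out. It slides with about 2 N of friction, has no spring and stays where it is left; it cannot be lifted off its runners.
- tray_round (a joint): slide of the tray with the round medallion, in m: 0 fully home, grows as the tray is drawn out towards the robot side of the rack, 0.12 at its hard stop fully out. It slides with about 2 N of friction, has no spring and stays where it is left; it cannot be lifted off its runners.
- tray_square (a joint): slide of the tray with the rectangular tile, in m: 0 fully home, grows as the tray is drawn out towards the robot side of the rack, 0.12 at its hard stop fully out. It slides with about 2 N of friction, has no spring and stays where it is left; it cannot be lifted off its runners.
- lip_empty (a point): top edge, mid-width, of the front lip of the empty tray; moves with the tray. x points level into the rack (the tray is drawn out along -x), y along the lip, z up. The lip is an upright plate 98 mm wide, 6 mm thick (3 mm either side of this point), its top 31 mm above the tray floor and 57 mm above the table. Behind it the floor is bare for 57 mm up to a low batten.
- lip_round (a point): top edge, mid-width, of the front lip of the medallion's tray; moves with the tray. x points level into the rack (the tray is drawn out along -x), y along the lip, z up. The lip is an upright plate 98 mm wide, 6 mm thick (3 mm either side of this point), its top 31 mm above the tray floor and 57 mm above the table. Behind it the floor is bare for 57 mm up to a low batten.
- lip_square (a point): top edge, mid-width, of the front lip of the tile's tray; moves with the tray. x points level into the rack (the tray is drawn out along -x), y along the lip, z up. The lip is an upright plate 98 mm wide, 6 mm thick (3 mm either side of this point), its top 31 mm above the tray floor and 57 mm above the table. Behind it the floor is bare for 57 mm up to a low batten.
- medallion: round white plaster medallion, 90 mm across, 24 mm thick in the middle, loose on its tray, its middle 116 mm behind the lip between two 8 mm high battens; origin at the centre of its underside
- tile: rectangular white plaster tile, 90 x 78 mm, 19 mm thick, with a raised rim and leaf on top, loose on its tray, its middle 116 mm behind the lip between two 8 mm high battens; origin at the centre of its underside
- rack: low wooden drying rack, fixed: three like dark steel trays side by side, 125 mm apart, in any order, each 98 mm wide, 272 mm long, with 12 mm side walls, on runners 40 mm high. A cover deck, 400 mm wide, top 82 mm high, lies over them from 140 to 245 mm behind the closed lips. Origin on the table under the middle of the line of closed lips; x to the back, y along the lips
- jar: glass jar with lid, 60 mm across, 75 mm high, loose on the rack's deck; origin at its underside
- maquette: small dark clay-coloured human head on a foot, 52 mm across, 92 mm high, loose on the rack's deck; origin at its underside
- bottle: green drinking bottle, 64 mm across, 200 mm high, on the table left of the rack; origin at its underside
- cup: white plastic cup, 74 mm across, 90 mm high, on the table right of the rack; origin at its underside
- spatula: modelling spatula, 200 mm long, lying on the table front left; origin at its underside
- sandblock: cork sanding block, 70 x 45 x 30 mm, on the table front right; origin at the centre of its underside
- mallet: hammer, 240 mm long, lying on the table front right; origin at its underside
- bowl: white bowl, 120 mm across, 50 mm high, on the table to the left; origin at its underside
Not all that is in view belongs to the job. Leave any turquoise look-alike of the tile alone.

How it is judged:
By the outcome, as a careful person would: the job done as asked, in the order asked, and still so for the second after the job is handed in, with the robot touching nothing.
It also fails if it takes over 42 s, if anything falls off the work surface, if the arm or the gripper's body presses on something with over 40 N, if the wrist force passes 120 N, or if a joint passes its speed limit or range.

## Robot

A 6-joint arm with a two-finger parallel gripper is mounted at the origin on the work surface. World frame = base frame: x ahead of the robot, y to its left, z up, the work surface at z = 0. Lengths are in m, angles in rad, forces in N, time in s.
With the tool pointing down it reaches from about 0.35 to 0.975 m from the base axis. Payload 4.9 kg.
Tool frame: the origin (TCP) lies between the finger pads; the fingertips stand 22 mm ahead of it and the grasp point (between the pads) lies 3 mm ahead of it; z points along the fingers, y is the line along which they close (so a half turn about z gives the same grasp; the last joint's range is limited). The gripper opens to 85 mm and grips with 20 to 120 N. Pads are 22 mm wide; open, the fingers measure 114 mm over their backs; the gripper's body (76 mm by 85 mm) begins 54 mm behind the grasp point. The pads swing forward as they close: fully open they stand 13 mm farther back than shut.
Start: joints at [-1.282, 0.053, 1.613, -0, 1.476, -0.119], TCP at [0.248, -0.574, 0.253] pointing down, gripper open.
Joint ranges: [-3.01, 3.01], [-1.01, 2.22], [0.06, 2.58], [-1.02, 4.17], [0.09, 2.62], [-3.14, 3.14]. Speed limits (rad/s): [2.57, 2.57, 3.14, 3.14, 3.14, 3.14].

## Interface

Orientations are given as a unit quaternion [w, x, y, z].
In Python, from plant import state, grab_frame, get_calibration, job_done, recognise, regions_of gives the robot as it stands.
- The arm moves only by the tool apply_moves, never from a script. Its argument "targets" is a list of rows, each an object with "translation": the shift along the tool's x, y, z normalised to -1 to 1, where 1 is 100 mm, a list of three; "twist": the turn about the tool's z normalised to -1 to 1, where 1 is 0.1 rad; "hand": the opening, from 0 (shut) to 1 (fully open). A call has 1 to 8 rows; each row shifts and turns the commanded pose from where the row before left it, along the tool's axes as they then stand; what a row does not reach is not made up. A row lasts 1/10 s, in which the tool goes at most 50 mm and 8.59 degrees, less where a joint would pass 70% of its speed; a pose out of reach is approached as far as the arm can. A call with a number of a shift or a turn outside -1 to 1 is refused whole. A call with a gripper value outside its range is refused whole. The fingers move at their own pace and stop on an object; the grip force is fixed at half the most. Time passes only in rows, so rows that do not move let the fingers close. It gives the time, the measured TCP pose, the force, the opening and the grip force at its end, in the units of the state.
- state(): the state, without advancing time (a new reading comes with each control period).
- grab_frame(name): name is "side" or "top" or "wrist"; returns the picture (420x560x3 uint8, red, green, blue); there is no depth.
- get_calibration(name): a dict with "camera_matrix" (3x3 intrinsics, pixels), "pose" (4x4, takes a point from camera to world coordinates). Camera axes: x right, y up, looking along -z (the intrinsics and any distortion apply to the point x, -y, -z); pixel columns grow to the right and rows downward; lengths in m; the calibration is good to about 2 mm. A picture is of the moment at which its call begins: read the wrist's pose just before it. get_calibration takes no time and is no camera call; for the wrist camera it gives the pose at the moment of the call.
- job_done(): hands the job in; it is judged then, once.
Trained networks look in the newest picture that a camera, given by its name, has taken for a name from the list of things; names that differ only in an ending like _2 or _b are one class to them, and where a whole thing is asked for, a point or a joint stands for the part that bears it (a point fixed in the world has none). Each returns a list of dicts, best first, with "score" (0 to 1); they miss things now and then, are a little off and sometimes report something else, mostly with a low value. They report only what shows in the picture. A call takes as long as a camera call. They do not tell look-alikes from the thing itself.
- recognise(camera, query): "point" ([x, y, z] in m, in world coordinates, good to about 4 mm: the middle of the surface that is visible of it).
- regions_of(camera, query): "pixels" (420x560 bool, what is visible of it).
The state is a dict: "time": time; "joint_pos": joint angles; "joint_vel": joint speeds; "joint_efforts": joint torques, N m; "tool_pos": TCP position; "tool_rot": TCP orientation; "contact_force": force on the tool from outside, world axes, zero at the start; "ft_torque": the same for the moment, N m; "gripper_width": opening from 0.0 (shut) to 1.0 (fully open); "grasp_force": force on a finger pad.
Only numpy, scipy, OpenCV 4.12 (cv2) and the standard library are available. Lean on these libraries where they do the work, as an engineer would, in place of code of your own. Each camera call takes 0.05 s, during which the arm holds its last target. There are 200 camera calls.

## Working session

There is one attempt and no reset: what is moved stays moved. The work goes in short steps, Python scripts to look and compute and a tool call to move; the robot and the scene stay as the last step left them, time stands still between calls to the robot, and variables do not carry over. Pictures are saved under pics/ and viewed, at most 10 in all, crops included, and the job is handed in when it is done.

Besides the shell and the picture viewer there is one more tool, called by a JSON object that holds its "api" and its "payload", one argument or row to a line. apply_moves: Moves the arm, as the interface text tells. Its arguments: {"type":"object","properties":{"targets":{"type":"array"}},"required":["targets"]}

```bash
mkdir -p pics
cat > look.py <<'E'
import numpy as np, cv2
from plant import *
def save(c,n):
    f=grab_frame(c); cv2.imwrite(f'pics/{n}.png',cv2.cvtColor(f,cv2.COLOR_RGB2BGR)); return f
E
python3 - <<'E'
from look import *
save('top','top1'); 
for q in ['lip_empty','lip_round','lip_square','medallion','tile','rack']:
    print(q,[(np.round(r['point'],3).tolist(),round(r['score'],2)) for r in recognise('top',q)][:4])
save('side','side1')
for q in ['lip_empty','lip_round','lip_square','medallion']:
    print(q,[(np.round(r['point'],3).tolist(),round(r['score'],2)) for r in recognise('side',q)][:4])
s=state();print(s['time'],s['tool_pos'],s['tool_rot'],s['contact_force'])
E
```

```text
lip_empty [([0.642, 0.043, 0.029], 0.68)]
lip_round [([0.586, -0.209, 0.029], 0.83)]
lip_square [([0.613, -0.089, 0.022], 0.96)]
medallion [([0.648, -0.218, 0.045], 0.85)]
tile [([0.674, -0.097, 0.04], 0.84), ([0.429, -0.009, 0.015], 0.74), ([0.767, 0.223, 0.016], 0.56)]
rack [([0.757, -0.106, 0.082], 0.91)]
lip_empty [([0.635, 0.043, 0.024], 0.8)]
lip_round [([0.588, -0.21, 0.027], 0.97)]
lip_square [([0.616, -0.092, 0.026], 0.75), ([0.723, -0.231, 0.137], 0.54), ([0.67, -0.106, 0.04], 0.33)]
medallion [([0.648, -0.229, 0.039], 0.69), ([0.727, -0.231, 0.137], 0.45)]
0.6 [ 0.24787886 -0.57371556  0.25333726] [4.64988880e-06 9.79280486e-01 2.02508593e-01 1.50557793e-05] [-0.59291246  0.42132671  0.38204638]
```

View pics/top1.png

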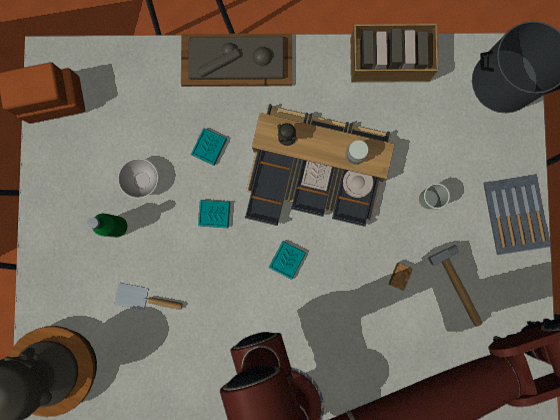

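View pics/side1.png

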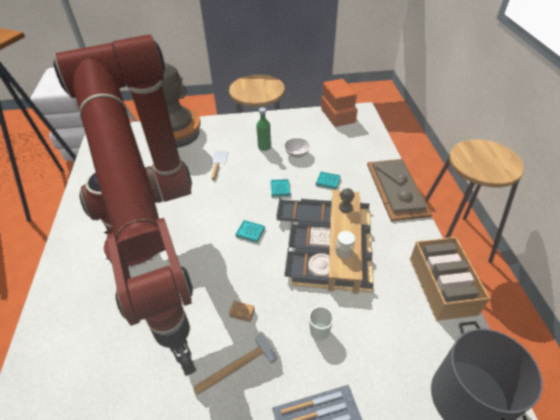

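The rack is turned. The empty tray is the left one (lip ≈ (264,220)), the tile's tray is in the middle (≈ (310,210)) and the medallion's is on the right (≈ (352,220)). Turquoise look-alikes lie on the table to the left. Next I fit the deck and rectify the view.

```bash
cat >> look.py <<'E'
def world(c,px,z,cal=None):
    cal=cal or get_calibration(c); K=np.array(cal['camera_matrix']);T=np.array(cal['pose'])
    dist=np.array(cal.get('distortion',[0,0,0,0,0]),float)
    u=cv2.undistortPoints(np.array(px,float).reshape(-1,1,2),K,dist)[:,0]
    d=np.c_[u[:,0],-u[:,1],-np.ones(len(u))]@T[:3,:3].T
    return T[:3,3]+d*((z-T[2,3])/d[:,2])[:,None]
E
python3 - <<'E'
from look import *
f=save('top','top2'); cal=get_calibration('top'); print(cal.keys())
m=regions_of('top','rack')[0]['pixels']
hsv=cv2.cvtColor(f,cv2.COLOR_RGB2HSV)
r=f.astype(int); wood=((r[...,0]-r[...,2])>45)&(r[...,0]>110)
sub=np.zeros_like(wood); sub[100:195,235:410]=1
w=(wood&sub).astype(np.uint8); w=cv2.morphologyEx(w,cv2.MORPH_OPEN,np.ones((7,7)))
n,l,st,_=cv2.connectedComponentsWithStats(w); k=1+np.argmax(st[1:,4]); ys,xs=np.where(l==k)
p=world('top',np.c_[xs,ys],0.082,cal)[:,:2]
rc=cv2.minAreaRect((p*1000).astype(np.float32)); b=cv2.boxPoints(rc); print(rc,b.round())
big=cv2.resize(f[90:235,235:410],None,fx=4,fy=4,interpolation=cv2.INTER_CUBIC)
cv2.imwrite('pics/crop.png',big[...,::-1])
E
```

```text
dict_keys(['camera_matrix', 'pose'])
((769.362548828125, -61.84385681152344), (285.5546569824219, 103.89350128173828), 76.33930969238281) [[ 685. -188.]
 [ 786. -213.]
 [ 854.   65.]
 [ 753.   89.]]
```

View pics/crop.png

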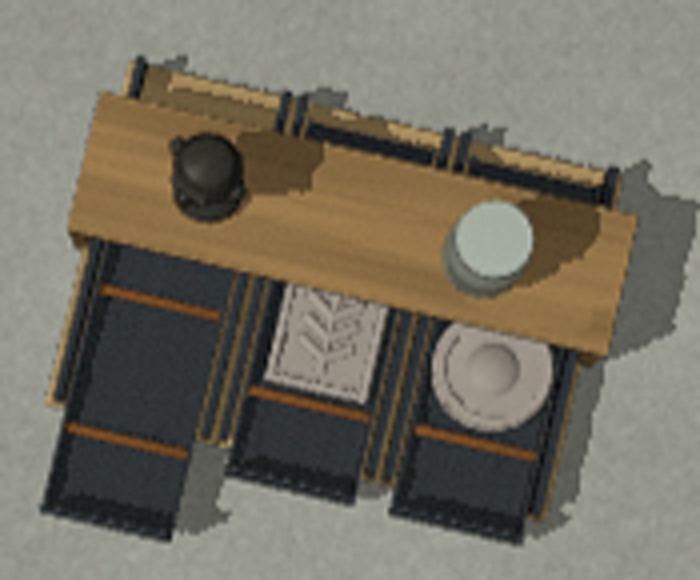

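The crop shows the empty lip at (42..172, 512..540), the tile's lip at (228..355, 475..500) and the medallion's at (390..522, 515..542). The deck corners are (70,235), (100,93), (635,215) and (608,353).

Run:
```python
from look import *
d=np.array([[70,233],[100,93],[635,215],[608,352]])/4+[235,90]
p=world('top',d,.082)[:,:2]; print(p.round(3), np.linalg.norm(p[0]-p[3]),np.linalg.norm(p[0]-p[1]))
v=(p[0]+p[1]-p[3]-p[2])/2; yaw=np.arctan2(-v[0],v[1]); X=np.array([np.cos(yaw),np.sin(yaw)]);Y=np.array([-X[1],X[0]])
c=p.mean(0); o=c-.1925*X; print('yaw',yaw,'origin',o)
l=np.array([[42,512],[172,540],[228,475],[355,500],[390,515],[522,542]])/4+[235,90]
q=world('top',l,.057)[:,:2]; m=(q[::2]+q[1::2])/2
print(m.round(4), np.linalg.norm(q[::2]-q[1::2],axis=1)); r=m-o; print('rackframe',np.c_[r@X,r@Y].round(4))
for y in (.125,0,-.125): print((o+Y*y).round(4))
# tool axes
from scipy.spatial.transform import Rotation as R
s=state();w=s['tool_rot'];print(R.from_quat(np.r_[w[1:],w[0]]).as_matrix().round(3), s['joint_pos'],s['gripper_width'])
```

```text
[[ 0.749  0.085]
 [ 0.851  0.063]
 [ 0.76  -0.322]
 [ 0.66  -0.301]] 0.3958352241212576 0.1049616655478885
yaw -0.228829413023565 origin [ 0.56757885 -0.07498188]
[[ 0.5385  0.0597]
 [ 0.5659 -0.0742]
 [ 0.5356 -0.193 ]] [0.09645842 0.09384001 0.09733599]
rackframe [[-0.0589  0.1246]
 [-0.0018  0.0004]
 [-0.0043 -0.1222]]
[0.5959 0.0468]
[ 0.5676 -0.075 ]
[ 0.5392 -0.1967]
[[ 0.918  0.397  0.   ]
 [ 0.397 -0.918 -0.   ]
 [ 0.     0.    -1.   ]] [-1.28195345e+00  5.26676558e-02  1.61286555e+00  1.78158059e-05
  1.47599440e+00 -1.18981904e-01] 1.0015096071316811
```

{"api": "apply_moves", "payload": {
  "targets": [
    {"translation": [0,0,0],"twist": 1,"hand": 0},
    {"translation": [0,0,0],"twist": 1,"hand": 0},
    {"translation": [0,0,0],"twist": 1,"hand": 0},
    {"translation": [0,0,0],"twist": 1,"hand": 0},
    {"translation": [0,0,0],"twist": 1,"hand": 0},
    {"translation": [0,0,0],"twist": 1,"hand": 0},
    {"translation": [0,0,0],"twist": 0.37,"hand": 0}
  ]
}}

```text
time: 1.4
tool_pos: [0.2479, -0.5737, 0.2533]
tool_rot: [0.0, 0.993, -0.116, 0.0]
contact_force: [0.1, -0.8, -0.2]
gripper_width: -0.002
grasp_force: 0.0
```

```bash
cat >> look.py <<'E'
from scipy.spatial.transform import Rotation as R
O=np.array([0.5676,-0.075]);YAW=-0.229
def rackpos(target=None):
    s=state();w=s['tool_rot'];M=R.from_quat(np.r_[w[1:],w[0]]).as_matrix()
    X=np.array([np.cos(YAW),np.sin(YAW)]);Y=np.array([-X[1],X[0]])
    d=s['tool_pos'][:2]-O
    print('t',s['time'],'rack',(d@X).round(4),(d@Y).round(4),'z',round(s['tool_pos'][2],4),'yawerr',round(np.arctan2(M[1,0],M[0,0])-YAW,4),'F',np.round(s['contact_force'],1),'w',round(s['gripper_width'],3))
    if target is not None:
        g=np.r_[O+target[0]*X+target[1]*Y,target[2]]; print('move tool mm',((g-s['tool_pos'])@M*1000).round(1))
E
python3 -c "
from look import *
rackpos([-.10,.125,.25])"
```

```text
t 1.4 rack -0.1982 -0.5583 z 0.2533 yawerr -0.0027 F [ 0.1 -0.8 -0.2] w -0.002
move tool mm [  96.3 -683.6    3.3]
```

{"api": "apply_moves", "payload": {
  "targets": [
    {"translation": [0.07,-0.48,0],"twist": 0,"hand": 0},
    {"translation": [0.07,-0.48,0],"twist": 0,"hand": 0},
    {"translation": [0.07,-0.48,0],"twist": 0,"hand": 0},
    {"translation": [0.07,-0.48,0],"twist": 0,"hand": 0},
    {"translation": [0.07,-0.48,0],"twist": 0,"hand": 0},
    {"translation": [0.07,-0.48,0],"twist": 0,"hand": 0},
    {"translation": [0.07,-0.48,0],"twist": 0,"hand": 0},
    {"translation": [0.07,-0.48,0],"twist": 0,"hand": 0}
  ]
}}

```text
time: 2.2
tool_pos: [0.39, -0.2107, 0.2536]
tool_rot: [0.0, 0.993, -0.115, 0.001]
contact_force: [1.7, -0.8, -0.4]
gripper_width: -0.001
grasp_force: 0.0
```

{"api": "apply_moves", "payload": {
  "targets": [
    {"translation": [0.07,-0.48,0],"twist": 0,"hand": 0},
    {"translation": [0.07,-0.48,0],"twist": 0,"hand": 0},
    {"translation": [0.07,-0.48,0],"twist": 0,"hand": 0},
    {"translation": [0.07,-0.48,0],"twist": 0,"hand": 0},
    {"translation": [0.07,-0.48,0],"twist": 0,"hand": 0},
    {"translation": [0.06,-0.48,0],"twist": 0,"hand": 0},
    {"translation": [0,0,0],"twist": 0,"hand": 0}
  ]
}}

```text
time: 2.9
tool_pos: [0.4957, 0.0633, 0.2535]
tool_rot: [-0.001, 0.994, -0.111, 0.0]
contact_force: [0.3, -0.3, -0.0]
gripper_width: -0.004
grasp_force: 0.0
```

```bash
python3 -c "
from look import *
rackpos([-.10,.125,.058]); save('wrist','w1')
for q in ['lip_empty','lip_square']:
    print(q,[(np.round(r['point'],3).tolist(),round(r['score'],2)) for r in recognise('wrist',q)][:4])"
```

```text
t 2.9 rack -0.1014 0.1184 z 0.2535 yawerr 0.0068 F [ 0.3 -0.3 -0. ] w -0.004
move tool mm [  1.4  -6.3 195.5]
lip_empty [([0.596, 0.053, 0.027], 0.88)]
lip_square [([0.597, -0.082, 0.026], 0.74)]
```

View pics/w1.png

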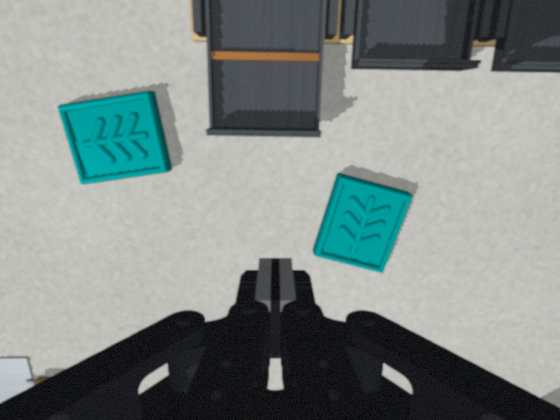

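The wrist view shows the empty tray's lip at row ≈ 132 (cols 208–320), the tile's lip at row ≈ 66 (352–480), and the medallion's lip from (493,70). The fingers are shut and lined up with the empty tray, clear of the turquoise tiles.

```bash
python3 -c "
from look import *
p=world('wrist',[[208,131],[320,133],[352,66],[480,65],[493,70]],.057)[:,:2]-O
X=np.array([np.cos(YAW),np.sin(YAW)]);Y=np.array([-X[1],X[0]]); print(np.c_[p@X,p@Y].round(4))"
```

```text
[[-0.0527  0.1707]
 [-0.0543  0.0767]
 [-0.0016  0.0529]
 [-0.0007 -0.0494]
 [-0.0045 -0.0604]]
```

{"api": "apply_moves", "payload": {
  "targets": [
    {"translation": [0,-0.06,0.45],"twist": 0,"hand": 0},
    {"translation": [0,0,0.45],"twist": 0,"hand": 0},
    {"translation": [0,0,0.45],"twist": 0,"hand": 0},
    {"translation": [0,0,0.45],"twist": 0,"hand": 0},
    {"translation": [0,0,0.14],"twist": 0,"hand": 0},
    {"translation": [0.2,0,0],"twist": 0,"hand": 0},
    {"translation": [0,0,0],"twist": 0,"hand": 0}
  ]
}}

```text
time: 3.75
tool_pos: [0.518, 0.0584, 0.0607]
tool_rot: [0.0, 0.993, -0.116, 0.001]
contact_force: [0.8, -0.6, 1.1]
gripper_width: 0.001
grasp_force: 0.0
```

```bash
python3 -c "
from look import *
rackpos([-.014,.125,.058])"
```

```text
t 3.75 rack -0.0786 0.1187 z 0.0607 yawerr -0.0026 F [ 0.8 -0.6  1.1] w 0.001
move tool mm [64.6 -6.5  2.9]
```

{"api": "apply_moves", "payload": {
  "targets": [
    {"translation": [0.12,-0.05,0],"twist": 0,"hand": 0},
    {"translation": [0.12,0,0],"twist": 0,"hand": 0},
    {"translation": [0.12,0,0],"twist": 0,"hand": 0},
    {"translation": [0.1,0,0],"twist": 0,"hand": 0},
    {"translation": [0.08,0,0],"twist": 0,"hand": 0},
    {"translation": [0.04,0,0],"twist": 0,"hand": 0},
    {"translation": [0,0,0],"twist": 0,"hand": 0}
  ]
}}

```text
time: 4.45
tool_pos: [0.5744, 0.0515, 0.0595]
tool_rot: [-0.0, 0.993, -0.114, 0.001]
contact_force: [0.4, 0.5, 0.3]
gripper_width: 0.004
grasp_force: 0.0
```

```bash
python3 -c "
from look import *
rackpos([-.014,.125,.058])"
```

```text
t 4.45 rack -0.0221 0.1247 z 0.0595 yawerr -0.0004 F [0.4 0.5 0.3] w 0.004
move tool mm [ 8.1 -0.3  1.5]
```

{"api": "apply_moves", "payload": {
  "targets": [
    {"translation": [0.04,0,0],"twist": 0,"hand": 0},
    {"translation": [0.04,0,0],"twist": 0,"hand": 0},
    {"translation": [0,0,0],"twist": 0,"hand": 0}
  ]
}}

```text
time: 4.75
tool_pos: [0.5816, 0.0498, 0.0592]
tool_rot: [-0.0, 0.993, -0.114, 0.0]
contact_force: [0.0, -0.4, 0.4]
gripper_width: -0.002
grasp_force: 0.0
```

{"api": "apply_moves", "payload": {
  "targets": [
    {"translation": [0.02,0,0],"twist": 0,"hand": 0},
    {"translation": [0.02,0,0],"twist": 0,"hand": 0},
    {"translation": [0,0,0],"twist": 0,"hand": 0}
  ]
}}

```text
time: 5.05
tool_pos: [0.5848, 0.049, 0.0592]
tool_rot: [-0.0, 0.993, -0.114, -0.001]
contact_force: [-3.8, 0.5, 1.7]
gripper_width: 0.001
grasp_force: 1.8
```

```bash
python3 -c "
from look import *
rackpos([-.014,.125,.058])"
```

```text
t 5.05 rack -0.0114 0.1247 z 0.0592 yawerr -0.0002 F [-3.8  0.5  1.7] w 0.001
move tool mm [-2.6 -0.3  1.2]
```

Contact is light at about 3.8 N, so I push a little further until the force shows the stop.

{"api": "apply_moves", "payload": {
  "targets": [
    {"translation": [0.02,0,0],"twist": 0,"hand": 0},
    {"translation": [0,0,0],"twist": 0,"hand": 0}
  ]
}}

```text
time: 5.25
tool_pos: [0.5849, 0.049, 0.0591]
tool_rot: [-0.0, 0.993, -0.114, -0.003]
contact_force: [-10.9, 1.3, 7.1]
gripper_width: 0.003
grasp_force: 5.5
```

{"api": "apply_moves", "payload": {
  "targets": [
    {"translation": [0.02,0,0],"twist": 0,"hand": 0},
    {"translation": [0,0,0],"twist": 0,"hand": 0}
  ]
}}

```text
time: 5.45
tool_pos: [0.5851, 0.049, 0.059]
tool_rot: [-0.0, 0.993, -0.114, -0.006]
contact_force: [-17.3, 2.6, 12.6]
gripper_width: 0.001
grasp_force: 9.1
```

```bash
python3 -c "
from look import *
rackpos([-.014,.125,.058])"
```

```text
t 5.45 rack -0.0111 0.1247 z 0.059 yawerr 0.0001 F [-17.3   2.6  12.6] w 0.001
move tool mm [-2.9 -0.3  1.1]
```

Home: the tray no longer moves and the force reaches 17 N. I back off, lift, and go over behind the medallion's lip.

{"api": "apply_moves", "payload": {
  "targets": [
    {"translation": [-0.2,0,0],"twist": 0,"hand": 0},
    {"translation": [-0.2,0,0],"twist": 0,"hand": 0},
    {"translation": [0,0,-0.45],"twist": 0,"hand": 0},
    {"translation": [0,0,-0.45],"twist": 0,"hand": 0},
    {"translation": [0.05,0.45,0],"twist": 0,"hand": 0},
    {"translation": [0.15,0.45,0],"twist": 0,"hand": 0},
    {"translation": [0.15,0.45,0],"twist": 0,"hand": 0},
    {"translation": [0.15,0.45,0],"twist": 0,"hand": 0}
  ]
}}

```text
time: 6.25
tool_pos: [0.5586, -0.1316, 0.1501]
tool_rot: [0.0, 0.993, -0.114, 0.002]
contact_force: [1.1, 0.2, 0.6]
gripper_width: 0.003
grasp_force: 0.0
```

{"api": "apply_moves", "payload": {
  "targets": [
    {"translation": [0.15,0.45,0],"twist": 0,"hand": 0},
    {"translation": [0.15,0.25,0],"twist": 0,"hand": 0},
    {"translation": [0,0,0],"twist": 0,"hand": 0}
  ]
}}

```text
time: 6.55
tool_pos: [0.5723, -0.2086, 0.15]
tool_rot: [0.001, 0.993, -0.116, 0.002]
contact_force: [0.0, 1.0, 0.5]
gripper_width: -0.001
grasp_force: 0.0
```

```bash
python3 -c "
from look import *
rackpos([.030,-.124,.056]); save('wrist','w2'); save('top','t3')
t=cv2.imread('pics/t3.png')[90:240,235:410]; w=cv2.imread('pics/w2.png')
cv2.imwrite('pics/m.png',np.hstack([cv2.resize(t,(490,420),interpolation=2),cv2.resize(w,(310,420))[:, :]]))"
```

```text
t 6.55 rack 0.0349 -0.1291 z 0.15 yawerr -0.0045 F [0.  1.  0.5] w -0.001
move tool mm [-5.2 -5.2 94. ]
```

View pics/m.png

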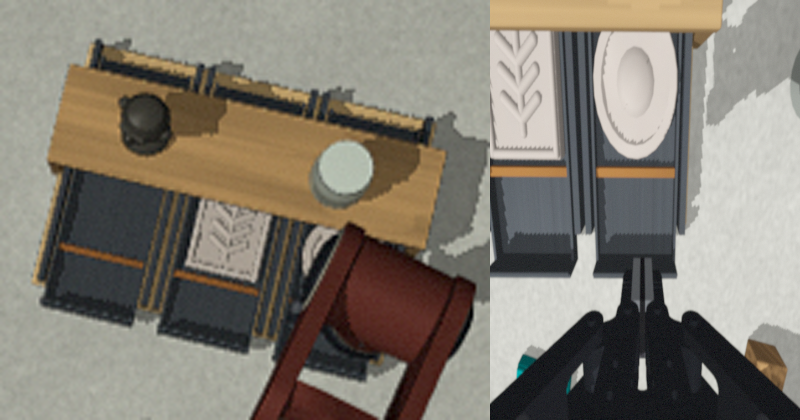

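The empty tray now lines up with the others. In the wrist view the finger is over the medallion's bare tray floor, a little right of mid-lip, and batten and cast lie well ahead of it. Lowering.

{"api": "apply_moves", "payload": {
  "targets": [
    {"translation": [-0.03,-0.05,0.35],"twist": 0,"hand": 0},
    {"translation": [0,0,0.25],"twist": 0,"hand": 0},
    {"translation": [0,0,0.2],"twist": 0,"hand": 0},
    {"translation": [0,0,0.12],"twist": 0,"hand": 0},
    {"translation": [0,0,0],"twist": 0,"hand": 0}
  ]
}}

```text
time: 7.15
tool_pos: [0.5681, -0.1973, 0.0553]
tool_rot: [-0.001, 0.994, -0.114, -0.002]
contact_force: [-0.4, 0.3, -0.7]
gripper_width: 0.002
grasp_force: 0.0
```

```bash
python3 -c "
from look import *
rackpos([.014,-.124,.056])"
```

```text
t 7.15 rack 0.0283 -0.119 z 0.0553 yawerr 0.0012 F [-0.4  0.3 -0.7] w 0.002
move tool mm [-14.3   5.   -0.7]
```

{"api": "apply_moves", "payload": {
  "targets": [
    {"translation": [-0.04,0.03,0],"twist": 0,"hand": 0},
    {"translation": [-0.04,0,0],"twist": 0,"hand": 0},
    {"translation": [-0.03,0,0],"twist": 0,"hand": 0},
    {"translation": [-0.03,0,0],"twist": 0,"hand": 0},
    {"translation": [-0.04,0,0],"twist": 0,"hand": 0},
    {"translation": [-0.05,0,0],"twist": 0,"hand": 0},
    {"translation": [-0.05,0,0],"twist": 0,"hand": 0},
    {"translation": [-0.05,0,0],"twist": 0,"hand": 0}
  ]
}}

```text
time: 7.95
tool_pos: [0.5368, -0.1945, 0.0579]
tool_rot: [0.0, 0.993, -0.114, 0.001]
contact_force: [2.5, -0.6, 0.9]
gripper_width: 0.002
grasp_force: 1.2
```

{"api": "apply_moves", "payload": {
  "targets": [
    {"translation": [-0.05,0,0],"twist": 0,"hand": 0},
    {"translation": [-0.06,0,0],"twist": 0,"hand": 0},
    {"translation": [-0.06,0,0],"twist": 0,"hand": 0},
    {"translation": [-0.06,0,0],"twist": 0,"hand": 0},
    {"translation": [-0.06,0,0],"twist": 0,"hand": 0},
    {"translation": [-0.06,0,0],"twist": 0,"hand": 0},
    {"translation": [-0.06,0,0],"twist": 0,"hand": 0},
    {"translation": [-0.06,0,0],"twist": 0,"hand": 0}
  ]
}}

```text
time: 8.75
tool_pos: [0.4903, -0.1835, 0.0572]
tool_rot: [-0.0, 0.993, -0.114, -0.0]
contact_force: [2.3, 0.7, 1.4]
gripper_width: 0.0
grasp_force: 1.2
```

```bash
python3 -c "
from look import *
rackpos([-.106,-.124,.056])"
```

```text
t 8.75 rack -0.0507 -0.1232 z 0.0572 yawerr -0.0002 F [2.3 0.7 1.4] w 0.0
move tool mm [-55.3   0.8   1.2]
```

Dragging at about 2.4 N, as expected; 55 mm to go.

{"api": "apply_moves", "payload": {
  "targets": [
    {"translation": [-0.06,0,0],"twist": 0,"hand": 0},
    {"translation": [-0.06,0,0],"twist": 0,"hand": 0},
    {"translation": [-0.06,0,0],"twist": 0,"hand": 0},
    {"translation": [-0.06,0,0],"twist": 0,"hand": 0},
    {"translation": [-0.06,0,0],"twist": 0,"hand": 0},
    {"translation": [-0.05,0,0],"twist": 0,"hand": 0},
    {"translation": [-0.05,0,0],"twist": 0,"hand": 0},
    {"translation": [-0.04,0,0],"twist": 0,"hand": 0}
  ]
}}

```text
time: 9.55
tool_pos: [0.4474, -0.1736, 0.0572]
tool_rot: [-0.0, 0.993, -0.114, -0.0]
contact_force: [2.3, 2.0, -0.7]
gripper_width: 0.001
grasp_force: 1.1
```

{"api": "apply_moves", "payload": {
  "targets": [
    {"translation": [-0.03,0,0],"twist": 0,"hand": 0},
    {"translation": [-0.03,0,0],"twist": 0,"hand": 0},
    {"translation": [-0.02,0,0],"twist": 0,"hand": 0},
    {"translation": [0,0,0],"twist": 0,"hand": 0}
  ]
}}

```text
time: 9.95
tool_pos: [0.4396, -0.1719, 0.0571]
tool_rot: [0.0, 0.993, -0.114, -0.001]
contact_force: [0.6, -0.0, 0.2]
gripper_width: 0.003
grasp_force: 0.1
```

```bash
python3 -c "
from look import *
rackpos([-.106,-.124,.056])"
```

```text
t 9.95 rack -0.1027 -0.1235 z 0.0571 yawerr 0.0 F [ 0.6 -0.   0.2] w 0.003
move tool mm [-3.3  0.5  1.2]
```

{"api": "apply_moves", "payload": {
  "targets": [
    {"translation": [-0.02,0,0],"twist": 0,"hand": 0},
    {"translation": [-0.02,0,0],"twist": 0,"hand": 0},
    {"translation": [0,0,0],"twist": 0,"hand": 0}
  ]
}}

```text
time: 10.25
tool_pos: [0.4365, -0.1712, 0.0573]
tool_rot: [0.0, 0.993, -0.114, 0.001]
contact_force: [3.8, -1.3, -3.3]
gripper_width: -0.001
grasp_force: 1.9
```

{"api": "apply_moves", "payload": {
  "targets": [
    {"translation": [-0.02,0,0],"twist": 0,"hand": 0},
    {"translation": [-0.02,0,0],"twist": 0,"hand": 0},
    {"translation": [0,0,0],"twist": 0,"hand": 0}
  ]
}}

```text
time: 10.55
tool_pos: [0.4362, -0.1714, 0.0584]
tool_rot: [0.001, 0.993, -0.115, 0.006]
contact_force: [16.9, -4.0, -11.9]
gripper_width: -0.001
grasp_force: 8.5
```

```bash
python3 -c "
from look import *
rackpos([-.106,-.124,.056])"
```

```text
t 10.55 rack -0.1061 -0.1238 z 0.0584 yawerr -0.0011 F [ 16.9  -4.  -11.9] w -0.001
move tool mm [0.1 0.2 2.4]
```

At the stop: 17 N with no more movement. I ease off the lip, lift straight up and clear away.

{"api": "apply_moves", "payload": {
  "targets": [
    {"translation": [0.06,0,0],"twist": 0,"hand": 0},
    {"translation": [0.1,0,0],"twist": 0,"hand": 0},
    {"translation": [0,0,0],"twist": 0,"hand": 0},
    {"translation": [0,0,-0.3],"twist": 0,"hand": 0},
    {"translation": [0,0,-0.45],"twist": 0,"hand": 0},
    {"translation": [0,0,-0.45],"twist": 0,"hand": 0},
    {"translation": [0,0,-0.45],"twist": 0,"hand": 0}
  ]
}}

```text
time: 11.25
tool_pos: [0.4472, -0.1734, 0.2235]
tool_rot: [-0.0, 0.993, -0.114, -0.001]
contact_force: [0.3, -0.2, -1.3]
gripper_width: 0.0
grasp_force: 0.0
```

{"api": "apply_moves", "payload": {
  "targets": [
    {"translation": [0,0.45,0],"twist": 0,"hand": 0},
    {"translation": [0,0.45,0],"twist": 0,"hand": 0},
    {"translation": [0,0.45,0],"twist": 0,"hand": 0},
    {"translation": [0,0.45,0],"twist": 0,"hand": 0},
    {"translation": [0,0.45,0],"twist": 0,"hand": 0},
    {"translation": [0,0.45,0],"twist": 0,"hand": 0},
    {"translation": [0,0,0],"twist": 0,"hand": 0}
  ]
}}

```text
time: 11.95
tool_pos: [0.3846, -0.4407, 0.2218]
tool_rot: [0.0, 0.993, -0.117, -0.001]
contact_force: [0.5, -0.2, 0.1]
gripper_width: 0.003
grasp_force: 0.0
```

```bash
python3 -c "
from look import *
rackpos(); save('top','t4')
t=cv2.imread('pics/t4.png')[90:270,235:445]
cv2.imwrite('pics/end.png',cv2.resize(t,None,fx=3.3,fy=3.3,interpolation=2))"
```

```text
t 11.95 rack -0.0952 -0.3977 z 0.2218 yawerr -0.0051 F [ 0.5 -0.2  0.1] w 0.003
```

View pics/end.png

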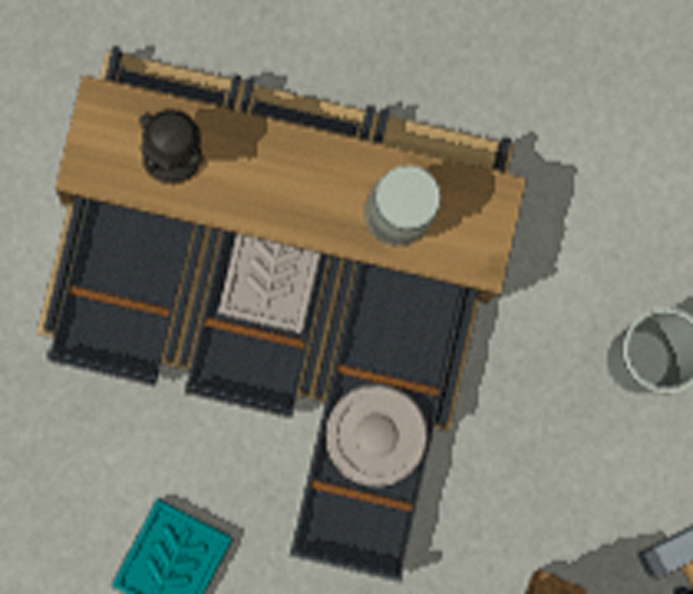

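The final view shows the empty and tile trays shut in line. The medallion's tray is fully out with the cast lying between its battens, and the other things are unmoved.

```bash
python3 -c "
from plant import *
print(job_done())"
```

```text
the job is handed in; nothing more can be done
None
```

I pushed the empty tray fully home, then drew the medallion's tray out to its stop with a fingertip behind the lip; both casts stayed in place, the tile's tray stayed shut, and the job is handed in at about 12 s.

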